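Walk the tube block square against the heater's fence

ROBOT

A 6-joint arm with a two-finger parallel gripper is mounted at the origin on the work surface. World frame = base frame: x ahead of the robot, y to its left, z up, the work surface at z = 0. Lengths are in m, angles in degrees, forces in N, time in s.
With the tool pointing down it reaches from about 0.375 to 0.9 m from the base axis. Payload 3.1 kg.
Tool frame: the origin (TCP) lies midway between the tips of the shut fingers; the grasp point (between the pads) lies behind it (bot.pinch_z is the z of the grasp point in the tool frame, in m); z points along the fingers, y is the line along which they close (so a half turn about z gives the same grasp; the last joint's range is limited). The gripper opens to 85 mm and grips with 20 to 120 N. Pads are 22 mm wide; open, the fingers measure 114 mm over their backs; the gripper's body (76 mm by 85 mm) begins 54 mm behind the grasp point. The pads swing forward as they close: fully open they stand 13 mm farther back than shut.
Start: joints at [-79.326, 30.224, 82.088, -0, 67.689, -10.227], TCP at [0.223, -0.584, 0.231] pointing down, gripper open.
Joint ranges: [-176.69, 176.69], [-43.24, 126.21], [12.49, 139.97], [-82, 262], [0, 151.66], [-163.58, 163.58]. Speed limits (degrees/s): [159.86, 159.86, 180, 180, 180, 180].

INTERFACE

Orientations are given as [roll, pitch, yaw] about the fixed x, y, z axes, in that order (R = Rz(yaw) Ry(pitch) Rx(roll)).
In Python, from workcell import bot gives the robot as it stands.
- The arm moves only by the tool drive_tool, never from a script. Its argument "rows" is a list that holds one entry, the list of rows, each a list of 7 numbers: the shift along the tool's x, y, z in units of 50 mm (1.0 is 50 mm), then the turn, a rotation vector about the tool's x, y, z in units of 1.5 rad (1.0 is 1.5 rad), then the closure, from 0 (fully open) to 1 (shut). In form: [[[dx, dy, dz, rx, ry, rz, grip], ...]]. A call has 1 to 5 rows; each row shifts and turns the commanded pose from where the row before left it, along the tool's axes as they then stand; what a row does not reach is not made up. A row lasts 1/10 s, in which the tool goes at most 50 mm and 8.59 degrees, less where a joint would pass 70% of its speed; a pose out of reach is approached as far as the arm can. A call with a number of a shift or a turn outside -1 to 1 is refused whole. A call with a gripper value outside its range is refused whole. The fingers move at their own pace and stop on an object; "newtons" is the grip in N (left out, the last holds). Time passes only in rows, so rows that do not move let the fingers close. It gives the time, the measured TCP pose, the force, the opening and the grip force at its end, in the units of the state.
- bot.get_state(): the state, without advancing time (a new reading comes with each control period).
- bot.capture(name): name is "side" or "top" or "wrist"; returns a dict with "color" (480x640x3 uint8, red, green, blue), "fx", "fy", "cx", "cy" (pixels), "view" (4x4, takes a point from world to camera coordinates); the wrist camera has in their place "hand_eye" (4x4, takes a point from camera to tool coordinates, whose origin is the TCP and whose axes are the flange's). Camera axes: x right, y down, z forward; pixel columns grow to the right and rows downward; lengths in m; the calibration is good to about 2 mm. A picture is of the moment at which its call begins: read the wrist's pose just before it. There is no depth.
- bot.finish_job(): hands the job in; it is judged then, once.
The state is a dict: "time": time; "joint_pos": joint angles; "joint_velocities": joint speeds; "joint_efforts": joint torques, N m; "tool_pos": TCP position; "tcp_rot": TCP orientation; "wrist_force": force on the tool from outside, world axes, zero at the start; "moment": the same for the moment, N m; "width": opening from 0.0 (shut) to 1.0 (fully open); "grasp_force": force on a finger pad.
Only numpy, scipy, OpenCV 4.12 (cv2) and the standard library are available. Lean on these libraries where they do the work, as an engineer would, in place of code of your own. Each camera call takes 0.05 s, during which the arm holds its last target. There are 200 camera calls.

TASK

The heavy aluminium tube block stands askew on the heater. Without picking it up or tipping it, walk it round with the fingertips by pushing its corners until one of its long sides faces the fence, then push it home so that this long side lies flat against the fence over its whole length, not sticking out past the fence's ends. Do not let it touch the fence until it is roughly square to it, never corner first, leave the rack, vial, bottle and tip box where they stand, and take the hand clear at the end.

Things in the scene. Friction and masses are not known exactly. Their poses are not given: they have to be found in the camera images.
- heater: fixed laboratory heater: a white housing with a flat dark steel deck, 300 mm (its x) by 480 mm (its y), deck 40 mm above the bench. Origin at the centre of its underside, on the bench; its x axis points from the deck's middle squarely to the fence, y along the fence, z up. It stands up to 0.22 rad out of line with the world axes
- fence: fixed aluminium bar on the deck, along its far side (the side away from the robot): 12 mm thick, 220 mm long, 26 mm high. Origin at the middle of its underside, axes as the heater's
- fence_mid (a point): point at the middle of the foot of the fence's near face (the face towards the block), on the deck, axes as the heater's: the near face is the plane x = 0 here and reaches from y = -110 to +110 mm; the block stands on the side of negative x
- block: plain aluminium tube block with 24 dark tube holes in its top, about 0.9 kg, loose, sliding on the deck: 92 mm wide (its x), 124 mm long (its y), 36 mm high (z). Origin at the centre of its underside. Its long sides are its +x and -x faces and are alike: either may end against the fence. At the start its long sides are turned 45 to 90 degrees away from the fence, either way round, and its centre is 140 to 175 mm from the fence
- corner_a1 (a point): bottom corner of the block at its own x = +46, y = +62 mm
- corner_a2 (a point): bottom corner of the block at its own x = +46, y = -62 mm
- corner_b1 (a point): bottom corner of the block at its own x = -46, y = +62 mm
- corner_b2 (a point): bottom corner of the block at its own x = -46, y = -62 mm
- rack: bystander: low blue tube rack, 90 by 46 mm, 36 mm high over its caps, loose on the deck at its left end (heater's +y); origin at the centre of its underside
- vial: bystander: small amber vial with white cap, 28 mm diameter, 52 mm high, loose on the deck at its right end (heater's -y); origin at the centre of its underside
- reagent: bystander: clear bottle with blue cap, 68 mm diameter, 150 mm high, loose on the bench left of the heater; origin at the centre of its underside
- tipbox: bystander: grey tip box with clear top, 122 by 82 mm, 77 mm high, loose on the bench right of the heater; origin at the centre of its underside
Things that resemble listed ones, but are neither listed nor needed, are in the scene too. Of the things shaped like the block, the aluminium one is meant.

How it is judged (in metres and radians):
At the end, for the whole second after the job is handed in: One long side of the block lies against the fence's near face, both its bottom corners within 5 mm of it; the block's centre is within 53 mm of the fence's middle, measured along the fence (no end sticks out by more than about 5 mm); the block stands flat on the deck, at rest ((x of each of corner_a1, corner_a2 in the frame of fence_mid above -0.005 m or x of each of corner_b1, corner_b2 in the frame of fence_mid above -0.005 m) and x of block in the frame of fence_mid below -0.04 m and y of block in the frame of fence_mid between -0.053 and 0.053 m and z of block in the frame of fence_mid between -0.004 and 0.004 m and linear speed of block below 0.01 m/s); the robot touches nothing.
It fails at once if the block is lifted off the deck or tipped (z of block in the frame of fence_mid above 0.008 m or angle between block's own z axis and vertical above 0.12 rad).
It fails at once if the block touches the fence while more than 15 degrees out of square with it (corner first) (contact force between block and fence above 0.3 N and angle between the x axis of block and the x axis of fence, either way round above 0.262 rad).
It fails at once if the rack, vial, bottle or tip box is moved more than 15 mm or tipped (distance of any of rack, vial, reagent, tipbox from where it was at the start of the episode above 0.015 m or angle between any of vial, reagent, rack, tipbox's own z axis and vertical above 0.3 rad).
It also fails if it takes over 61 s, if anything falls off the work surface, if the arm or the gripper's body presses on something with over 40 N, if the wrist force passes 120 N, or if a joint passes its speed limit or range.

## Working session

There is one attempt and no reset: what is moved stays moved. The work goes in short steps, Python scripts to look and compute and a tool call to move; the robot and the scene stay as the last step left them, time stands still between calls to the robot, and variables do not carry over. Pictures are saved under pics/ and viewed, at most 10 in all, crops included, and the job is handed in when it is done.

Besides the shell and the picture viewer there is one more tool, called by a JSON object that holds its "op" and its "data", one argument or row to a line. drive_tool: Moves the arm, as the interface text tells. Its arguments: {"type":"object","properties":{"rows":{"type":"array"},"newtons":{"type":"number"}},"required":["rows"]}

```bash
mkdir -p pics; ls; python3 - <<'E'
from workcell import bot
import cv2,numpy as np
s=bot.get_state();print(s['tool_pos'],s['tcp_rot'],s['time'],bot.pinch_z)
for n in('top','side'):
    c=bot.capture(n);cv2.imwrite(f'pics/{n}0.png',c['color'][:,:,::-1]);print(n,c['fx'],c['fy'],c['cx'],c['cy'],np.round(c['view'],4).tolist())
E
```

```text
pics
[ 0.22286883 -0.58314453  0.23033027] [-1.79876348e+02 -2.17929972e-02  2.09026750e+01] 0.0 -0.0187
top 450.0635052374953 450.0635052374953 316.42564098825557 241.8145467669152 [[-0.0006, -1.0, -0.002, -0.0153], [-0.9827, 0.0009, -0.1851, 0.6396], [0.1851, 0.0019, -0.9827, 1.1415], [0.0, 0.0, 0.0, 1.0]]
side 462.90616310501514 462.90616310501514 312.93770252817217 238.41409518597564 [[0.9707, -0.2402, 0.0107, -0.6205], [-0.1711, -0.7217, -0.6707, 0.1548], [0.1688, 0.6492, -0.7417, 1.0712], [0.0, 0.0, 0.0, 1.0]]
```

View pics/top0.png

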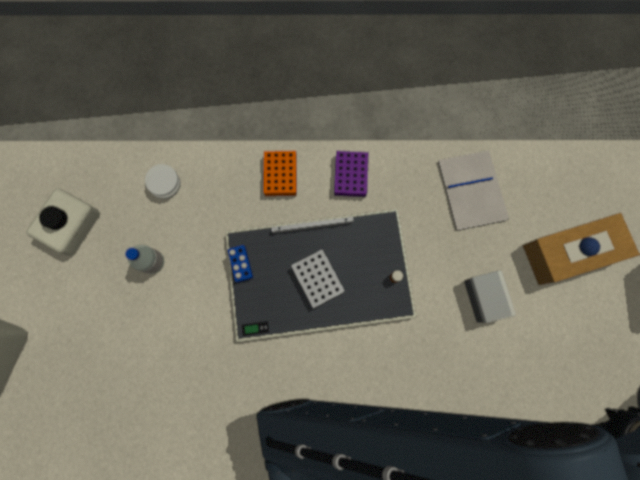

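View pics/side0.png

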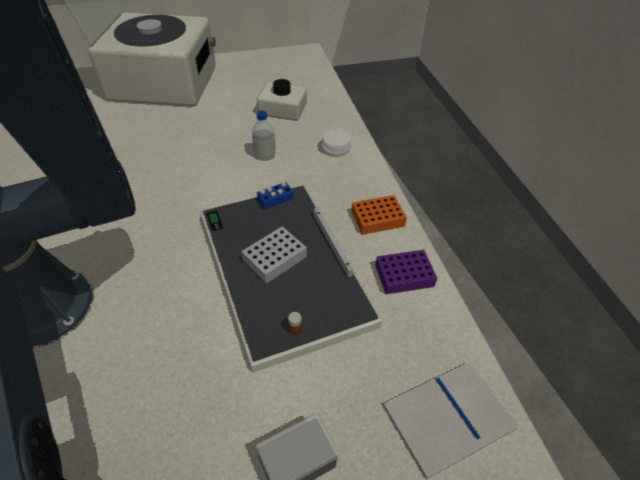

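The top view shows three block-shaped things: aluminium/grey at (318,279) on the deck, orange at (280,173) and purple at (351,173) on the bench. The grey one is the aluminium block. The fence is at (313,224), the rack at (240,264) and the vial at (397,276). I'll confirm with an enlarged crop.

```bash
python3 - <<'E'
import cv2
a=cv2.imread('pics/top0.png')[205:345,222:418]
cv2.imwrite('pics/crop0.png',cv2.resize(a,None,fx=4,fy=4,interpolation=cv2.INTER_CUBIC))
E
```

```text
(no output)
```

View pics/crop0.png

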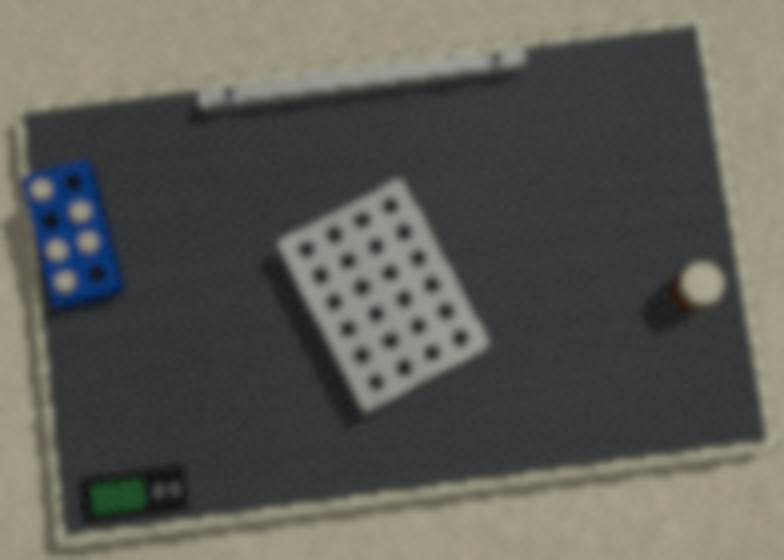

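The crop shows the aluminium block (24 holes) with top corners at crop (402,178), (490,343), (366,412) and (278,243). The fence runs from (198,100) to (526,58) and the deck corners are (24,114), (695,28), (765,440) and (62,535). That confirms the aluminium block.

```bash
cat > h.py <<'E'
from workcell import bot
import cv2,numpy as np
def P(c,z):  # homography: world (x,y,1) at height z -> pixel
    K=np.array([[c['fx'],0,c['cx']],[0,c['fy'],c['cy']],[0,0,1]]);V=np.array(c['view'])
    return K@np.c_[V[:3,0],V[:3,1],V[:3,2]*z+V[:3,3]]
def px2w(c,px,z):
    q=np.linalg.inv(P(c,z))@np.c_[np.array(px,float),np.ones(len(px))].T
    return (q[:2]/q[2]).T
def w2h(p,F): # world xy -> fence_mid xy ; F=(x,y,ang)
    a=F[2];R=np.array([[np.cos(a),np.sin(a)],[-np.sin(a),np.cos(a)]])
    return (np.atleast_2d(p)-F[:2])@R.T
def h2w(p,F):
    a=F[2];R=np.array([[np.cos(a),-np.sin(a)],[np.sin(a),np.cos(a)]])
    return np.atleast_2d(p)@R.T+F[:2]
def block(c,F,out=None):
    # rectify plane z=.076 to fence frame, 1px=.5mm ; window x -.30..0.0 , y -.15...15
    M=np.array([[0,-1/2000,0.0],[-1/2000,0,0.15],[0,0,1]]) # placeholder rows: set below
    # u=col-> y=.15-u/2000 ; v=row -> x=.0-v/2000
    a=F[2];T=np.array([[np.cos(a),-np.sin(a),F[0]],[np.sin(a),np.cos(a),F[1]],[0,0,1]])
    A=np.array([[0,-1/2000,0],[-1/2000,0,.15],[0,0,1]])
    H=P(c,.076)@T@A
    im=cv2.warpPerspective(c['color'],H,(600,600),flags=cv2.WARP_INVERSE_MAP|cv2.INTER_LINEAR)
    g=im.min(2);m=(g>100).astype(np.uint8)
    m=cv2.morphologyEx(m,cv2.MORPH_CLOSE,np.ones((25,25)));m=cv2.morphologyEx(m,cv2.MORPH_OPEN,np.ones((41,41)))
    cs=cv2.findContours(m,0,2)[0]
    if out: cv2.imwrite(out,np.hstack([im[:,:,::-1],cv2.cvtColor(m*255,8)]))
    for k in cs:
        r=cv2.minAreaRect(k);b=cv2.boxPoints(r)
        xy=np.c_[-b[:,1]/2000,.15-b[:,0]/2000]
        e=[xy[1]-xy[0],xy[2]-xy[1]];e.sort(key=np.linalg.norm)
        l=e[1];ang=np.degrees(np.arctan2(l[0],l[1]));ang=(ang+90)%180-90
        print('size',[round(float(np.linalg.norm(q)),4) for q in e],'ctr',xy.mean(0).round(4),'tilt of long side from fence (x per y)',round(float(ang),1));print('corners',xy.round(4).tolist())
E
python3 - <<'E'
from h import *
c=bot.capture('top')
f=lambda l:np.array(l)/4+np.array([222,205])-.375
D=px2w(c,f([(24,114),(695,28),(765,440),(62,535)]),.04)
print('deck',D.round(4).tolist(),[np.linalg.norm(D[i]-D[(i+1)%4]).round(4) for i in range(4)])
e=(D[0]-D[1])+(D[3]-D[2]);a=np.arctan2(-e[0],e[1]);print('ang',a)
Fm=D.mean(0)
N=px2w(c,f([(201,110),(527,68)]),.04)
B=px2w(c,f([(196,92),(525,49)]),.066)
print('fence foot?',N,'far top',B)
H=(*Fm,a)
print('fence foot in heater',w2h(N,H),'fartop',w2h(B,H),'deck',w2h(D,H).round(4).tolist())
b=px2w(c,f([(402,178),(490,343),(366,412),(278,243)]),.076);print('block',w2h(b,H).round(4).tolist(),[np.linalg.norm(b[i]-b[(i+1)%4]).round(4) for i in range(4)])
E
```

```text
deck [[0.6676, 0.2262], [0.7275, -0.2326], [0.448, -0.2695], [0.3871, 0.1913]] [np.float64(0.4627), np.float64(0.2819), np.float64(0.4648), np.float64(0.2826)]
ang 0.13058752311049954
fence foot? [[ 0.67025638  0.10567768]
 [ 0.69939198 -0.11683838]] far top [[ 0.67705792  0.10655654]
 [ 0.70635406 -0.11356164]]
fence foot in heater [[ 0.12826149  0.11106536]
 [ 0.12817371 -0.11335003]] fartop [[ 0.13511956  0.11105107]
 [ 0.1355032  -0.11100778]] deck [[0.1413, 0.2309], [0.1409, -0.2318], [-0.1409, -0.2319], [-0.1413, 0.2329]]
block [[0.0577, -0.0172], [-0.0568, -0.0591], [-0.09, 0.0259], [0.0257, 0.0686]] [np.float64(0.1218), np.float64(0.0912), np.float64(0.1233), np.float64(0.0916)]
```

{"op": "drive_tool", "data": {
  "rows": [
    [[0,0,0,0,0,0.078,1],[0,0,0,0,0,0.078,1],[0.6,-0.56,0,0,0,0,1],[0.6,-0.56,0,0,0,0,1],[0.6,-0.56,0,0,0,0,1]]
  ]
}}

```text
time: 0.65
tool_pos: [0.3017, -0.4877, 0.2309]
tcp_rot: [-179.9, -0.0, 7.4]
wrist_force: [0.3, -0.6, 0.2]
width: 0.143
grasp_force: 0.0
```

{"op": "drive_tool", "data": {
  "rows": [
    [[0.6,-0.56,0,0,0,0,1],[0.6,-0.56,0,0,0,0,1],[0.6,-0.56,0,0,0,0,1],[0.6,-0.56,0,0,0,0,1],[0.6,-0.56,0,0,0,0,1]]
  ]
}}

```text
time: 1.15
tool_pos: [0.4325, -0.3289, 0.2312]
tcp_rot: [-180.0, 0.0, 7.5]
wrist_force: [0.9, -0.7, -0.5]
width: -0.002
grasp_force: 0.0
```

```bash
cat >> h.py <<'E'
Fw=np.array([0.6815,-0.0048,0.1306])
def st():
    s=bot.get_state();p=s['tool_pos'];f=np.array(s['wrist_force'])
    print('t',round(s['time'],2),'tcp fence',w2h(p[:2],Fw)[0].round(4),'z',round(float(p[2]),4),'yaw',np.round(s['tcp_rot'],1),'w',round(s['width'],2),'F',f.round(1))
E
python3 - <<'E'
from h import *
st();block(bot.capture('top'),Fw,'pics/b0.png')
E
```

```text
t 1.15 tcp fence [-0.2891 -0.2889] z 0.2312 yaw [-180.     0.     7.5] w -0.0 F [ 0.9 -0.7 -0.5]
size [0.034, 0.2995] ctr [-0.2825  0.0003] tilt of long side from fence (x per y) 0.0
corners [[-0.265500009059906, 0.15000000596046448], [-0.265500009059906, -0.14949999749660492], [-0.2994999885559082, -0.14949999749660492], [-0.2994999885559082, 0.15000000596046448]]
size [0.095, 0.127] ctr [-0.1406  0.0048] tilt of long side from fence (x per y) 70.2
corners [[-0.09690000116825104, 0.07100000232458115], [-0.06480000168085098, -0.01850000023841858], [-0.1843000054359436, -0.061400000005960464], [-0.21639999747276306, 0.02800000086426735]]
```

{"op": "drive_tool", "data": {
  "rows": [
    [[0.62,-0.58,0,0,0,0,1],[0.62,-0.58,0,0,0,0,1],[0.62,-0.58,0,0,0,0,1],[0.62,-0.58,0,0,0,0,1],[0.62,-0.58,0,0,0,0,1]]
  ]
}}

```text
time: 1.7
tool_pos: [0.5672, -0.1651, 0.2311]
tcp_rot: [-180.0, 0.0, 7.5]
wrist_force: [0.9, -0.9, 0.2]
width: 0.001
grasp_force: 0.0
```

{"op": "drive_tool", "data": {
  "rows": [
    [[0.3,-0.3,0.3,0,0,0,1],[0.3,-0.3,0.6,0,0,0,1],[0,0,0.7,0,0,0,1],[0,0,0.7,0,0,0,1],[0,0,0,0,0,0,1]]
  ]
}}

```text
time: 2.2
tool_pos: [0.5885, -0.1311, 0.1114]
tcp_rot: [-179.7, 0.6, 7.5]
wrist_force: [-1.0, -0.2, -0.0]
width: -0.002
grasp_force: 0.0
```

```bash
python3 -c "
from h import *
st()"
```

```text
t 2.2 tcp fence [-0.1087 -0.1132] z 0.1114 yaw [-179.7    0.6    7.5] w -0.0 F [-1.  -0.2 -0. ]
```

{"op": "drive_tool", "data": {
  "rows": [
    [[0.36,-0.3,0.2,0,0,0,1],[0.36,-0.3,0.4,0,0,0,1],[0,0,0.4,0,0,0,1],[0,0,0.15,0,0,0,1],[0,0,0,0,0,0,1]]
  ]
}}

```text
time: 2.7
tool_pos: [0.6237, -0.0986, 0.0588]
tcp_rot: [-180.0, 0.1, 7.5]
wrist_force: [1.2, 0.1, 0.3]
width: -0.002
grasp_force: 0.0
```

```bash
python3 -c "
from h import *
st()"
```

```text
t 2.7 tcp fence [-0.0696 -0.0855] z 0.0588 yaw [-1.8e+02  1.0e-01  7.5e+00] w -0.0 F [1.2 0.1 0.3]
```

{"op": "drive_tool", "data": {
  "rows": [
    [[0,-0.4,0.1,0,0,0,1],[0,-0.4,0,0,0,0,1],[0,-0.2,0,0,0,0,1],[0,-0.2,0,0,0,0,1],[0,-0.2,0,0,0,0,1]]
  ]
}}

```text
time: 3.2
tool_pos: [0.6158, -0.0283, 0.0545]
tcp_rot: [179.9, -0.1, 7.5]
wrist_force: [1.0, -1.8, 0.5]
width: 0.004
grasp_force: 1.2
```

{"op": "drive_tool", "data": {
  "rows": [
    [[0,-0.2,0,0,0,0,1],[0,-0.2,0,0,0,0,1],[0,0,0,0,0,0,1]]
  ]
}}

```text
time: 3.5
tool_pos: [0.6123, -0.0076, 0.054]
tcp_rot: [-180.0, -0.0, 7.5]
wrist_force: [0.7, 0.2, -0.8]
width: -0.002
grasp_force: 0.0
```

```bash
python3 - <<'E'
from h import *
st();block(bot.capture('top'),Fw,'pics/b1.png')
E
```

```text
t 3.5 tcp fence [-0.069   0.0063] z 0.054 yaw [-180.    -0.     7.5] w -0.0 F [ 0.7  0.2 -0.8]
size [0.034, 0.1395] ctr [-0.2825 -0.0797] tilt of long side from fence (x per y) 0.0
corners [[-0.265500009059906, -0.009999999776482582], [-0.265500009059906, -0.14949999749660492], [-0.2994999885559082, -0.14949999749660492], [-0.2994999885559082, -0.009999999776482582]]
size [0.0215, 0.023] ctr [-0.1585 -0.0387] tilt of long side from fence (x per y) -90.0
corners [[-0.1469999998807907, -0.02800000086426735], [-0.1469999998807907, -0.0494999997317791], [-0.17000000178813934, -0.0494999997317791], [-0.17000000178813934, -0.02800000086426735]]
```

View pics/b1.png

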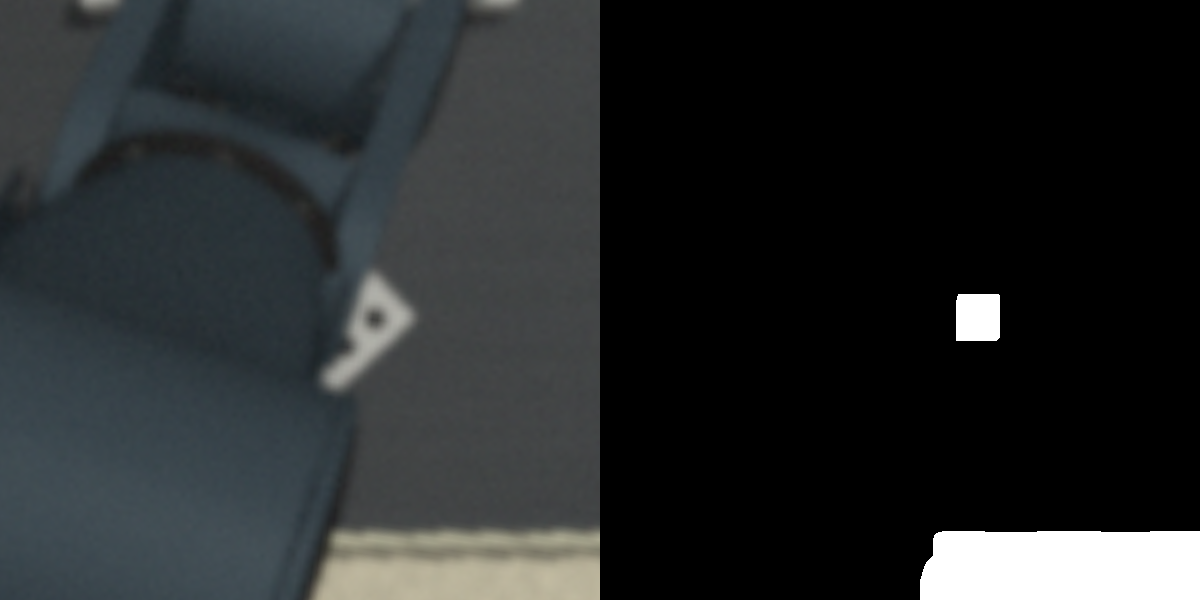

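{"op": "drive_tool", "data": {
  "rows": [
    [[0,0.3,-0.2,0,0,0,1],[0,0,-0.6,0,0,0,1],[0,0,-0.7,0,0,0,1],[-0.6,-0.25,0,0,0,0,1],[-0.6,-0.25,0,0,0,0,1]]
  ]
}}

```text
time: 4.05
tool_pos: [0.5525, -0.0087, 0.1306]
tcp_rot: [179.9, -0.2, 7.4]
wrist_force: [-0.4, 0.2, -0.2]
width: 0.002
grasp_force: 0.0
```

{"op": "drive_tool", "data": {
  "rows": [
    [[-0.6,-0.25,0,0,0,0,1],[-0.6,-0.25,0,0,0,0,1],[-0.6,-0.25,0,0,0,0,1],[-0.3,-0.1,0,0,0,0,1],[0,0,0,0,0,0,1]]
  ]
}}

```text
time: 4.55
tool_pos: [0.4388, 0.0213, 0.1291]
tcp_rot: [-179.9, 0.2, 7.4]
wrist_force: [0.3, -0.2, -0.5]
width: 0.003
grasp_force: 0.0
```

```bash
python3 - <<'E'
from h import *
st();block(bot.capture('top'),Fw,'pics/b2.png')
E
```

```text
t 4.55 tcp fence [-0.2372  0.0575] z 0.1291 yaw [-179.9    0.2    7.4] w 0.0 F [ 0.3 -0.2 -0.5]
size [0.0165, 0.0395] ctr [-0.2912  0.0673] tilt of long side from fence (x per y) 0.0
corners [[-0.28299999237060547, 0.08699999749660492], [-0.28299999237060547, 0.04749999940395355], [-0.2994999885559082, 0.04749999940395355], [-0.2994999885559082, 0.08699999749660492]]
size [0.0335, 0.1545] ctr [-0.2828 -0.0722] tilt of long side from fence (x per y) 0.0
corners [[-0.26600000262260437, 0.004999999888241291], [-0.26600000262260437, -0.14949999749660492], [-0.2994999885559082, -0.14949999749660492], [-0.2994999885559082, 0.004999999888241291]]
size [0.0934, 0.1257] ctr [-0.1445  0.0178] tilt of long side from fence (x per y) 47.3
corners [[-0.12999999523162842, 0.09470000118017197], [-0.06669999659061432, 0.026000000536441803], [-0.1589999943971634, -0.05920000001788139], [-0.2222999930381775, 0.009499999694526196]]
```

{"op": "drive_tool", "data": {
  "rows": [
    [[0,0,0.5,0,0,0,1],[0,0,0.6,0,0,0,1],[0,0,0.4,0,0,0,1],[0.15,0.15,0,0,0,0,1],[0.2,0.2,0,0,0,0,1]]
  ]
}}

```text
time: 5.1
tool_pos: [0.4634, 0.0053, 0.0538]
tcp_rot: [180.0, -0.0, 7.5]
wrist_force: [-0.1, -0.8, 0.3]
width: -0.003
grasp_force: 0.0
```

{"op": "drive_tool", "data": {
  "rows": [
    [[0.13,0.15,0,0,0,0,1],[0.13,0.15,0,0,0,0,1],[0.13,0.15,0,0,0,0,1],[0.13,0.15,0,0,0,0,1],[0,0,0,0,0,0,1]]
  ]
}}

```text
time: 5.6
tool_pos: [0.4935, -0.0214, 0.0543]
tcp_rot: [179.9, -0.2, 7.5]
wrist_force: [-0.3, -0.1, 0.1]
width: 0.0
grasp_force: 0.0
```

```bash
python3 - <<'E'
from h import *
st();block(bot.capture('top'),Fw,'pics/b3.png')
E
```

```text
t 5.6 tcp fence [-0.1885  0.008 ] z 0.0543 yaw [179.9  -0.2   7.5] w 0.0 F [-0.3 -0.1  0.1]
size [0.034, 0.109] ctr [-0.2825 -0.095 ] tilt of long side from fence (x per y) 0.0
corners [[-0.265500009059906, -0.04050000011920929], [-0.265500009059906, -0.14949999749660492], [-0.2994999885559082, -0.14949999749660492], [-0.2994999885559082, -0.04050000011920929]]
size [0.0418, 0.1259] ctr [-0.0962 -0.0068] tilt of long side from fence (x per y) 26.6
corners [[-0.0868000015616417, 0.05889999866485596], [-0.049400001764297485, 0.04019999876618385], [-0.10570000112056732, -0.07240000367164612], [-0.14309999346733093, -0.053700000047683716]]
```

{"op": "drive_tool", "data": {
  "rows": [
    [[-0.45,0,0,0,0,0,1],[0,0.3,0,0,0,0,1],[0,0.25,0,0,0,0,1],[0.15,0,0,0,0,0,1],[0.15,0,0,0,0,0,1]]
  ]
}}

```text
time: 6.15
tool_pos: [0.4874, -0.0489, 0.0539]
tcp_rot: [-180.0, 0.1, 7.5]
wrist_force: [-5.6, -2.8, 3.5]
width: 0.002
grasp_force: 2.8
```

{"op": "drive_tool", "data": {
  "rows": [
    [[0.15,0,0,0,0,0,1],[0.15,0,0,0,0,0,1],[0.1,0,0,0,0,0,1],[0,0,0,0,0,0,1]]
  ]
}}

```text
time: 6.55
tool_pos: [0.5081, -0.0454, 0.0538]
tcp_rot: [180.0, -0.0, 7.5]
wrist_force: [-2.1, -0.7, 0.8]
width: -0.003
grasp_force: 0.8
```

```bash
python3 - <<'E'
from h import *
st();block(bot.capture('top'),Fw,'pics/b4.png')
E
```

```text
t 6.55 tcp fence [-0.1772 -0.0176] z 0.0538 yaw [180.   -0.    7.5] w -0.0 F [-2.1 -0.7  0.8]
size [0.034, 0.07] ctr [-0.2825 -0.1145] tilt of long side from fence (x per y) 0.0
corners [[-0.265500009059906, -0.0794999971985817], [-0.265500009059906, -0.14949999749660492], [-0.2994999885559082, -0.14949999749660492], [-0.2994999885559082, -0.0794999971985817]]
size [0.0274, 0.0574] ctr [-0.0813 -0.0302] tilt of long side from fence (x per y) 23.2
corners [[-0.08259999752044678, 0.0015999999595806003], [-0.05739999935030937, -0.00930000003427267], [-0.07999999821186066, -0.06199999898672104], [-0.10520000010728836, -0.05119999870657921]]
size [0.0684, 0.0949] ctr [-0.0869  0.0413] tilt of long side from fence (x per y) -66.3
corners [[-0.11659999936819077, 0.0917000025510788], [-0.029600000008940697, 0.05350000038743019], [-0.05719999969005585, -0.009100000374019146], [-0.14409999549388885, 0.029100000858306885]]
```

{"op": "drive_tool", "data": {
  "rows": [
    [[-0.2,0,0,0,0,0,1],[0,-0.36,0,0,0,0,1],[0.15,0,0,0,0,0,1],[0.14,0.09,0,0,0,0,1],[0.14,0.09,0,0,0,0,1]]
  ]
}}

```text
time: 7.1
tool_pos: [0.5172, -0.0355, 0.0538]
tcp_rot: [-180.0, 0.1, 7.5]
wrist_force: [-5.1, -0.3, 3.7]
width: 0.001
grasp_force: 2.5
```

{"op": "drive_tool", "data": {
  "rows": [
    [[0.13,0.09,0,0,0,0,1],[0,0,0,0,0,0,1]]
  ]
}}

```text
time: 7.3
tool_pos: [0.5262, -0.0402, 0.0538]
tcp_rot: [179.9, -0.1, 7.4]
wrist_force: [-0.6, -1.0, 0.3]
width: 0.002
grasp_force: 0.3
```

```bash
python3 - <<'E'
from h import *
st();block(bot.capture('top'),Fw,'pics/b5.png')
E
```

```text
t 7.3 tcp fence [-0.1586 -0.0149] z 0.0538 yaw [ 1.799e+02 -1.000e-01  7.400e+00] w 0.0 F [-0.6 -1.   0.3]
size [0.034, 0.054] ctr [-0.2825 -0.1225] tilt of long side from fence (x per y) 0.0
corners [[-0.265500009059906, -0.09549999982118607], [-0.265500009059906, -0.14949999749660492], [-0.2994999885559082, -0.14949999749660492], [-0.2994999885559082, -0.09549999982118607]]
size [0.038, 0.0909] ctr [-0.0766  0.0559] tilt of long side from fence (x per y) -74.9
corners [[-0.11550000309944153, 0.08609999716281891], [-0.027799999341368675, 0.062300000339746475], [-0.037700001150369644, 0.025699999183416367], [-0.12540000677108765, 0.049400001764297485]]
```

View pics/b5.png

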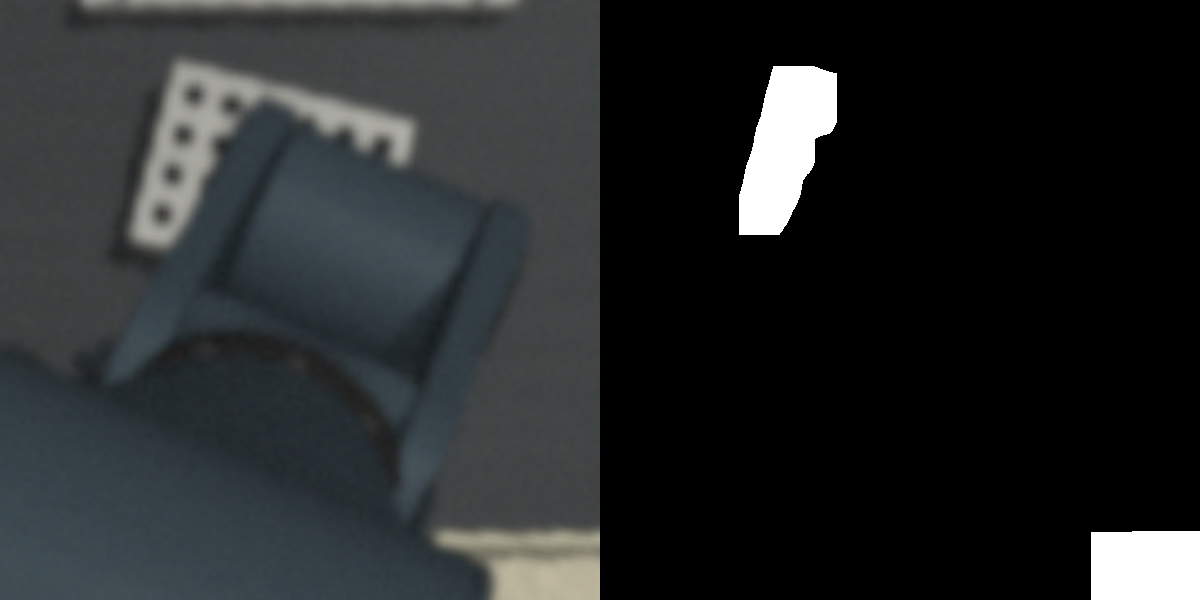

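{"op": "drive_tool", "data": {
  "rows": [
    [[0.14,0.05,0,0,0,0,1],[0.14,0.05,0,0,0,0,1],[0.14,0.05,0,0,0,0,1],[0.12,0.03,0,0,0,0,1],[0,0,0,0,0,0,1]]
  ]
}}

```text
time: 7.85
tool_pos: [0.5548, -0.0447, 0.0539]
tcp_rot: [179.9, -0.2, 7.5]
wrist_force: [0.8, 0.4, -0.3]
width: -0.003
grasp_force: 0.0
```

{"op": "drive_tool", "data": {
  "rows": [
    [[-0.4,0,0,0,0,0,1],[-0.5,0,-0.5,0,0,0,0.5],[-0.4,0,0,0,0,0,0],[0,0,0,0,0,0,0],[0,0,0,0,0,0,0]]
  ]
}}

```text
time: 8.35
tool_pos: [0.4897, -0.053, 0.0792]
tcp_rot: [179.9, -0.2, 7.5]
wrist_force: [0.9, 1.0, 0.5]
width: 0.681
grasp_force: 0.0
```

```bash
python3 - <<'E'
from h import *
st();block(bot.capture('top'),Fw,'pics/b6.png')
E
```

```text
t 8.35 tcp fence [-0.1965 -0.0229] z 0.0792 yaw [179.9  -0.2   7.5] w 0.68 F [0.9 1.  0.5]
size [0.034, 0.0695] ctr [-0.2825 -0.1147] tilt of long side from fence (x per y) 0.0
corners [[-0.265500009059906, -0.07999999821186066], [-0.265500009059906, -0.14949999749660492], [-0.2994999885559082, -0.14949999749660492], [-0.2994999885559082, -0.07999999821186066]]
size [0.0945, 0.126] ctr [-0.0718  0.017 ] tilt of long side from fence (x per y) 0.0
corners [[-0.02449999935925007, 0.07999999821186066], [-0.02449999935925007, -0.04600000008940697], [-0.11900000274181366, -0.04600000008940697], [-0.11900000274181366, 0.07999999821186066]]
```

View pics/b6.png

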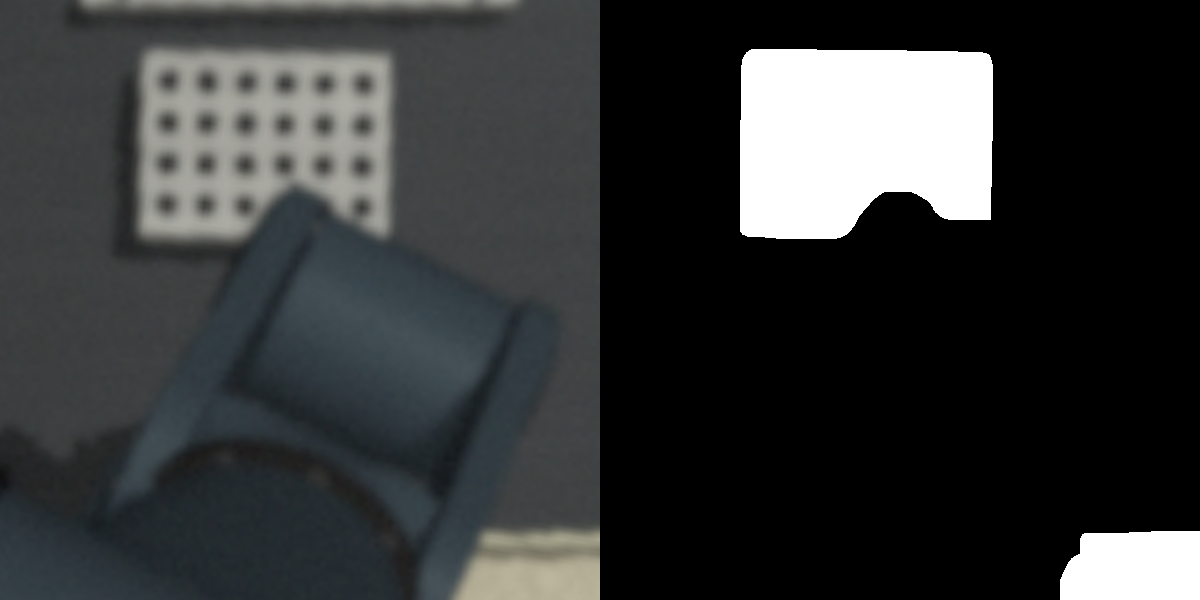

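{"op": "drive_tool", "data": {
  "rows": [
    [[0,-0.4,0,0,0,0,0],[0,-0.4,0.1,0,0,0,0],[0,0,0.4,0,0,0,0],[0,0,0.22,0,0,0,0],[0.3,0,0,0,0,0,0]]
  ]
}}

```text
time: 8.9
tool_pos: [0.4957, -0.0105, 0.0408]
tcp_rot: [-179.9, 0.3, 7.5]
wrist_force: [0.4, 0.1, 0.2]
width: 1.0
grasp_force: 0.0
```

{"op": "drive_tool", "data": {
  "rows": [
    [[0.5,0,0,0,0,0,0],[0.3,0,0,0,0,0,0],[0.2,0,0,0,0,0,0],[0.2,0,0,0,0,0,0],[0,0,0,0,0,0,0]]
  ]
}}

```text
time: 9.4
tool_pos: [0.5574, -0.0032, 0.0423]
tcp_rot: [-180.0, 0.0, 7.5]
wrist_force: [-0.6, -0.3, -0.1]
width: 0.998
grasp_force: 0.0
```

```bash
python3 - <<'E'
from h import *
st();block(bot.capture('top'),Fw,'pics/b7.png')
E
```

```text
t 9.4 tcp fence [-0.1229  0.0177] z 0.0423 yaw [-180.     0.     7.5] w 1.0 F [-0.6 -0.3 -0.1]
size [0.034, 0.1285] ctr [-0.2825 -0.0852] tilt of long side from fence (x per y) 0.0
corners [[-0.265500009059906, -0.020999999716877937], [-0.265500009059906, -0.14949999749660492], [-0.2994999885559082, -0.14949999749660492], [-0.2994999885559082, -0.020999999716877937]]
size [0.025, 0.0285] ctr [-0.0305 -0.0297] tilt of long side from fence (x per y) 0.0
corners [[-0.017999999225139618, -0.01549999974668026], [-0.017999999225139618, -0.04399999976158142], [-0.0430000014603138, -0.04399999976158142], [-0.0430000014603138, -0.01549999974668026]]
```

{"op": "drive_tool", "data": {
  "rows": [
    [[0.1,0,0,0,0,0,0],[0.1,0,0,0,0,0,0],[0.08,0,0,0,0,0,0],[0.06,0,0,0,0,0,0],[0,0,0,0,0,0,0]]
  ]
}}

```text
time: 9.95
tool_pos: [0.5739, -0.0009, 0.0425]
tcp_rot: [-180.0, 0.0, 7.5]
wrist_force: [-2.8, 0.2, -1.5]
width: 1.001
grasp_force: 1.2
```

{"op": "drive_tool", "data": {
  "rows": [
    [[0.06,0,0,0,0,0,0],[0,0,0,0,0,0,0]]
  ]
}}

```text
time: 10.15
tool_pos: [0.5772, -0.0007, 0.0426]
tcp_rot: [180.0, -0.0, 7.5]
wrist_force: [-2.7, -0.2, -1.7]
width: 0.998
grasp_force: 1.3
```

{"op": "drive_tool", "data": {
  "rows": [
    [[0.06,0,0,0,0,0,0],[0,0,0,0,0,0,0]]
  ]
}}

```text
time: 10.35
tool_pos: [0.5771, -0.0006, 0.0427]
tcp_rot: [-180.0, 0.4, 7.5]
wrist_force: [-8.8, -2.3, 3.0]
width: 1.004
grasp_force: 4.5
```

{"op": "drive_tool", "data": {
  "rows": [
    [[0.08,0,0,0,0,0,0],[0,0,0,0,0,0,0]]
  ]
}}

```text
time: 10.55
tool_pos: [0.5769, -0.0006, 0.0426]
tcp_rot: [-179.9, 0.9, 7.6]
wrist_force: [-15.7, -6.5, 10.2]
width: 1.001
grasp_force: 8.5
```

{"op": "drive_tool", "data": {
  "rows": [
    [[-0.3,0,0,0,0,0,0],[-0.6,0,0,0,0,0,0],[-0.5,0,-0.5,0,0,0,0],[-0.3,0.4,-0.7,0,0,0,0],[0,0.6,-0.7,0,0,0,0]]
  ]
}}

```text
time: 11.05
tool_pos: [0.5046, -0.0596, 0.1387]
tcp_rot: [-179.9, 0.0, 7.6]
wrist_force: [1.0, -0.5, -0.4]
width: 1.0
grasp_force: 0.0
```

{"op": "drive_tool", "data": {
  "rows": [
    [[0,0.7,-0.5,0,0,0,0],[0,0.8,0,0,0,0,0],[0,0.8,0,0,0,0,0],[0,0.8,0,0,0,0,0],[0,0,0,0,0,0,0]]
  ]
}}

```text
time: 11.55
tool_pos: [0.5303, -0.2211, 0.1644]
tcp_rot: [179.5, -0.5, 7.2]
wrist_force: [1.4, 0.4, 0.8]
width: 1.0
grasp_force: 0.0
```

```bash
python3 - <<'E'
from h import *
st();c=bot.capture('top');block(c,Fw,'pics/b8.png')
s=bot.capture('side')
a=[cv2.resize(c['color'][205:345,222:418],None,fx=2,fy=2,interpolation=2),cv2.resize(s['color'][180:320,200:396],None,fx=2,fy=2,interpolation=2)]
cv2.imwrite('pics/end.png',np.hstack(a)[:,:,::-1])
E
```

```text
t 11.55 tcp fence [-0.1781 -0.1948] z 0.1644 yaw [179.5  -0.5   7.2] w 1.0 F [1.4 0.4 0.8]
size [0.0215, 0.0295] ctr [-0.2888 -0.0732] tilt of long side from fence (x per y) 0.0
corners [[-0.27799999713897705, -0.05849999934434891], [-0.27799999713897705, -0.08799999952316284], [-0.2994999885559082, -0.08799999952316284], [-0.2994999885559082, -0.05849999934434891]]
size [0.093, 0.126] ctr [-0.0465  0.0185] tilt of long side from fence (x per y) 0.0
corners [[-0.09300000220537186, 0.08150000125169754], [-0.0, 0.08150000125169754], [-0.0, -0.04450000077486038], [-0.09300000220537186, -0.04450000077486038]]
```

View pics/end.png

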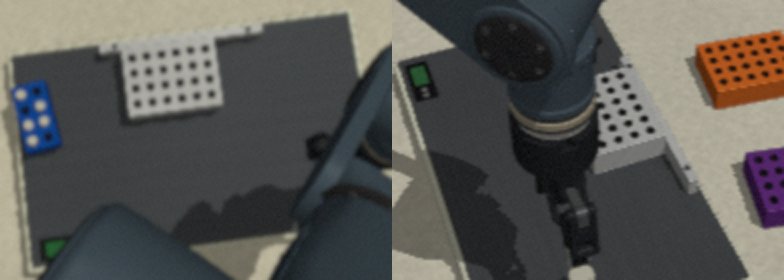

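The block lies flat against the fence in both views: top-view block at (172,78) in the left half. Its centre is 18 mm off the middle, and the hand is well above the vial and touching nothing. I'm handing it in.

```bash
python3 -c "
from workcell import bot
print(bot.finish_job())"
```

```text
the job is handed in; nothing more can be done
None
```

The block was turned square, pushed flat against the fence about 18 mm off its middle, and the job handed in at about 12 s with the hand clear; the hand-in returned no verdict.

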